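# Stopper a vial in the lever press and hold it

### The job

One vial in the rack still has its rubber stopper standing half out: take that vial and seat it upright, fully down, in the nest of the lever press while the press's safety catch is still on. Then flip the safety catch off towards you as far as it goes, pull the press lever down by its ball knob until the stopper is fully home in the vial, and finish holding the knob down there, because lever and stopper spring back if you let go. Leave the other vials in the rack and everything else on the bench as they are.

Things in the scene. Friction and masses are not known exactly. Their poses are not given: they have to be found in the camera images.
- vial: The vial to stopper: clear glass vial, 23 mm diameter, 75 mm tall to its 20 mm wide rim (straight to 58 mm, then a 16 mm neck), 30 g, with a black rubber stopper whose flange is 20 mm wide, 4 mm thick. Only this one's flange stands 7 mm clear of the rim (86 mm tall over all). Origin: centre of its underside, z along it. It stands 20 mm deep in a rack hole; grip the glass about 45 mm above its underside.
- stopper (a joint): How far the stopper of vial has been pushed in, m: 0 = standing half out, 0.007 = fully home, flange on the glass rim. Pushing it home takes about 11 N straight down and it springs most of the way back when let go.
- vial_rack: Grey block rack, 100 (x) by 150 (y) mm, 30 mm high, fixed to the bench, six holes 25.5 mm wide and 20 mm deep (centres at x = -24 and 24 mm, y = -48, 0 and 48 mm). Three are filled, never two next to each other in a row or column. Origin at the centre of its underside on the bench, z up.
- press: Hand lever press, fixed: grey base plate 110 mm wide, 12 mm thick, x = -65 to 160 mm; behind, a post of two plates, 40 mm wide, 171 mm high; steel lever with black ball; white nest block in front of the post. Origin on the bench under the nest's axis; x points from nest back to post, y left, z up. Lever shaft: along y through (95, 0, 118) mm; catch pivot: along y through (127, -25, 158) mm.
- nest (a point): Centre of the floor of the hole in the white nest block (52 mm square, top face 20 mm above this point, chamfered hole 25.5 mm wide and 20 mm deep), 16 mm above the bench. A seated vial's origin lies here. Axes as press.
- ball_knob: Black ball knob, 34 mm diameter, at the end of the lever's 12 mm rod. Origin: the ball's centre, 185 mm from the lever's shaft, moving in the plane y = 0 of press. Lever up: 302 mm above the bench and 16 mm behind the shaft; lever level: 118 mm above the bench and 185 mm in front of the shaft.
- lever (a joint): Angle of the press lever, rad: 0 = up (5 degrees past upright), growing as it is pulled forward and down; 1.658 = level, the stopper of a vial in the nest home; stop at 1.72. With the catch on it moves only 0.1 to 0.15. A spring lifts it when let go; holding it level takes about 10 N down at the ball. Its white dome, 95 mm from the shaft, meets a half-out stopper at about 1.58.
- catch (a joint): Angle of the safety catch, rad: 0 = on (its nose stands on the lever's lug and blocks the lever), growing as its finger pin is swung forward, towards the front of the press (-x of press); 1.0 = its stop, fully off. Stiff by friction (about 1.5 N at the pin) and stays where it is put.
- catch_pin (a point): Middle of the grip sleeve of the catch's finger pin: black, 14 mm diameter, 46 mm long, lying along the press's y axis on its right-hand (-y) side, 80 mm right of the lever's plane. With the catch on it is 45 mm straight above the catch's pivot, 203 mm above the bench; swinging it off carries it 38 mm forward and 21 mm down.
- vial_b: A vial that is already stoppered: clear glass vial, 23 mm diameter, 75 mm tall to its 20 mm wide rim (straight to 58 mm, then a 16 mm neck), 30 g, with a black rubber stopper whose flange is 20 mm wide, 4 mm thick. Flange down on the rim, overall 79 mm tall. Stands in the rack; leave it there. Origin at the centre of its underside.
- vial_c: Another stoppered vial like vial_b. Leave it in the rack.
- stopper_dish: Glass dish, 80 mm diameter, 16 mm high, with spare rubber stoppers; bystander. Origin at the centre of its underside.
- amber_bottle: Amber bottle, 48 mm diameter, 85 mm tall; bystander. Origin at the centre of its underside.
- media_bottle: Glass bottle with blue cap, 74 mm diameter, 140 mm tall; bystander. Origin at the centre of its underside.
- beaker: Glass beaker, 68 mm diameter, 90 mm tall; bystander. Origin at the centre of its underside.
- spray_bottle: White spray bottle, 68 mm diameter, 190 mm tall; bystander. Origin at the centre of its underside.
- marker_pen: Marker pen, 133 mm long, 15 mm thick, lying; bystander. Origin under its middle.
- crimp_pliers: Hand crimping pliers, 205 mm long, lying; bystander. Origin under the joint of the handles.
Mind the look-alikes: they are no part of the job. Leave any orange look-alike of the vial alone.

How it is judged:
By the outcome, as a careful person would: the job done as asked, in the order asked, and still so for the second after the job is handed in, while the arm keeps its last pose, push and grip.
It also fails if it takes over 69 s, if anything falls off the work surface, if the arm or the gripper's body presses on something with over 40 N, if the wrist force passes 120 N, or if a joint passes its speed limit or range.

### The arm

A 6-joint arm with a two-finger parallel gripper is mounted at the origin on the work surface. World frame = base frame: x ahead of the robot, y to its left, z up, the work surface at z = 0. Lengths are in m, angles in rad, forces in N, time in s.
With the tool pointing down it reaches from about 0.35 to 0.975 m from the base axis. Payload 4.9 kg.
Tool frame: the origin (TCP) lies midway between the tips of the shut fingers; the grasp point (between the pads) lies 19 mm behind it; z points along the fingers, y is the direction in which the jaws open and shut (so a half turn about z gives the same grasp; the last joint's range is limited). The gripper opens to 85 mm and grips with 20 to 120 N. Pads are 22 mm wide; open, the fingers measure 114 mm over their backs; the gripper's body (76 mm by 85 mm) begins 54 mm behind the grasp point. The pads swing forward as they close: fully open they stand 13 mm farther back than shut.
Start: joints at [0.989, 0.053, 1.613, -0, 1.476, -0.119], TCP at [0.279, 0.559, 0.231] pointing down, gripper open.
Joint ranges: [-3.01, 3.01], [-1.01, 2.22], [0.06, 2.58], [-1.02, 4.17], [0.09, 2.62], [-3.14, 3.14]. Speed limits (rad/s): [2.57, 2.57, 3.14, 3.14, 3.14, 3.14].

### API

Orientations are given as a unit quaternion [w, x, y, z].
In Python, from plant import manip, cams gives the robot as it stands.
- The arm moves only by the tool jog_arm, never from a script. Its argument "targets" is a list of rows, each a list of 4 numbers: the shift along the tool's x, y, z in m, then the turn about the tool's z in degrees. A call has 1 to 5 rows; each row is the pose to reach, as a shift and turn from the pose commanded when the call began, along the tool's axes at that moment; what a row does not reach only later rows make up. A row lasts 1/12 s, in which the tool goes at most 41.7 mm and 7.16 degrees, less where a joint would pass 70% of its speed; a pose out of reach is approached as far as the arm can. A call with a gripper value outside its range is refused whole. "fingers" is the opening, from 0 (shut) to 1 (fully open), set as the call begins (left out, the last holds). The fingers move at their own pace and stop on an object; the grip force is fixed at half the most. Time passes only in rows, so rows that repeat a pose let the fingers close. It gives the time, the measured TCP pose, the force and the opening at its end, in the units of the state.
- manip.state(): the state, without advancing time (a new reading comes with each control period).
- cams.grab_frame(name): name is "scene" or "top"; returns the picture (384x512x3 uint8, red, green, blue); there is no depth.
- cams.get_calibration(name): a dict with "camera_matrix" (3x3 intrinsics, pixels), "cam_to_world" (4x4, takes a point from camera to world coordinates). Camera axes: x right, y up, looking along -z (the intrinsics and any distortion apply to the point x, -y, -z); pixel columns grow to the right and rows downward; lengths in m; the calibration is good to about 2 mm. A picture is of the moment at which its call begins. get_calibration takes no time and is no camera call.
- manip.job_done(): hands the job in, once; it reports no verdict.
The state is a dict: "time": time; "joint_pos": joint angles; "joint_vel": joint speeds; "joint_efforts": joint torques, N m; "tool_pos": TCP position; "tool_rot": TCP orientation; "contact_force": force on the tool from outside, world axes, zero at the start; "ft_torque": the same for the moment, N m; "gripper_width": opening from 0.0 (shut) to 1.0 (fully open).
Only numpy, scipy, OpenCV 4.12 (cv2) and the standard library are available. Lean on these libraries where they do the work, as an engineer would, in place of code of your own. Each camera call takes 0.05 s, during which the arm holds its last target. There are 200 camera calls.

## Working session

There is one attempt and no reset: what is moved stays moved. The work goes in short steps, Python scripts to look and compute and a tool call to move; the robot and the scene stay as the last step left them, time stands still between calls to the robot, and variables do not carry over. Pictures are saved under pics/ and viewed, about 8 in all and at most 12, crops included, and the job is handed in when it is done.

Besides the shell and the picture viewer there is one more tool, called after ">>>" by a JSON object that holds its "api" and its "payload". jog_arm: Moves the arm, as the interface text tells. Its arguments: {"type":"object","properties":{"targets":{"type":"array"},"fingers":{"type":"number"}},"required":["targets"]}

```bash
mkdir -p pics; cat > h.py <<'E'
import numpy as np, cv2
from plant import manip, cams
def snap(n,f,crop=None,s=1):
    im=cams.grab_frame(n)[:,:,::-1]
    cv2.imwrite('pics/'+f+'_full.png',im)
    if crop: x0,y0,x1,y1=crop; im=im[y0:y1,x0:x1]
    cv2.imwrite('pics/'+f+'.png',cv2.resize(im,None,fx=s,fy=s,interpolation=cv2.INTER_CUBIC))
def ray(n,u,v):
    c=cams.get_calibration(n);K=np.array(c['camera_matrix']);T=np.array(c['cam_to_world'])
    d=np.linalg.inv(K)@[u,v,1]; d=T[:3,:3]@[d[0],-d[1],-d[2]]
    return T[:3,3],d
def onz(n,u,v,z):
    o,d=ray(n,u,v); return o+d*(z-o[2])/d[2]
def tri(u1,v1,u2,v2): # scene, top
    o,d=ray('scene',u1,v1);p,e=ray('top',u2,v2)
    t=np.linalg.lstsq(np.c_[d,-e],p-o,rcond=None)[0]
    a=o+d*t[0];b=p+e*t[1];return (a+b)/2,np.linalg.norm(a-b)
def proj(n,P):
    c=cams.get_calibration(n);K=np.array(c['camera_matrix']);T=np.array(c['cam_to_world'])
    q=T[:3,:3].T@(np.array(P)-T[:3,3]); q=K@[q[0],-q[1],-q[2]]; return q[:2]/q[2]
E
python3 - <<'E'
from h import *
snap('scene','s0',None,1.5);snap('top','t0',None,1.5)
for n in('scene','top'):
    c=cams.get_calibration(n);print(c)
print(manip.state())
E
```

```text
{'camera_matrix': array([[477.41100959,   0.        , 256.83989118],
       [  0.        , 477.41100959, 192.20609527],
       [  0.        ,   0.        ,   1.        ]]), 'cam_to_world': array([[-0.80931445, -0.33282808,  0.48397891,  1.31514848],
       [ 0.58723988, -0.44076742,  0.67887658,  1.0841933 ],
       [-0.01262705,  0.83363634,  0.55216937,  1.07121556],
       [ 0.        ,  0.        ,  0.        ,  1.        ]])}
{'camera_matrix': array([[360.38111928,   0.        , 253.66647662],
       [  0.        , 360.38111928, 182.9700992 ],
       [  0.        ,   0.        ,   1.        ]]), 'cam_to_world': array([[-0.02887924,  0.99466492, -0.09903374,  0.43555651],
       [-0.99952191, -0.02764087,  0.01385411,  0.01377322],
       [ 0.01104282,  0.09938649,  0.99498763,  1.26315906],
       [ 0.        ,  0.        ,  0.        ,  1.        ]])}
{'time': 0.1, 'joint_pos': array([ 9.89008941e-01,  5.33188003e-02,  1.61417187e+00, -2.58724218e-05,
        1.47601401e+00, -1.19015070e-01]), 'joint_vel': array([ 0.00048725, -0.00127842, -0.00556288, -0.00029976, -0.00161172,
        0.00027025]), 'joint_efforts': array([ 4.19225137e-05, -3.94901419e+01, -3.71366787e+01, -1.29395589e-04,
        3.89557550e-03,  3.52295524e-05]), 'tool_pos': array([0.27871546, 0.55877043, 0.23015956]), 'tool_rot': array([-3.16081325e-04,  2.29325651e-01,  9.73349285e-01, -9.02343365e-04]), 'contact_force': array([-0.37159394,  0.27108521,  0.65616668]), 'ft_torque': array([ 0.00523596,  0.0198561 , -0.04210445]), 'gripper_width': 1.0042459337952758}
```

View pics/s0.png

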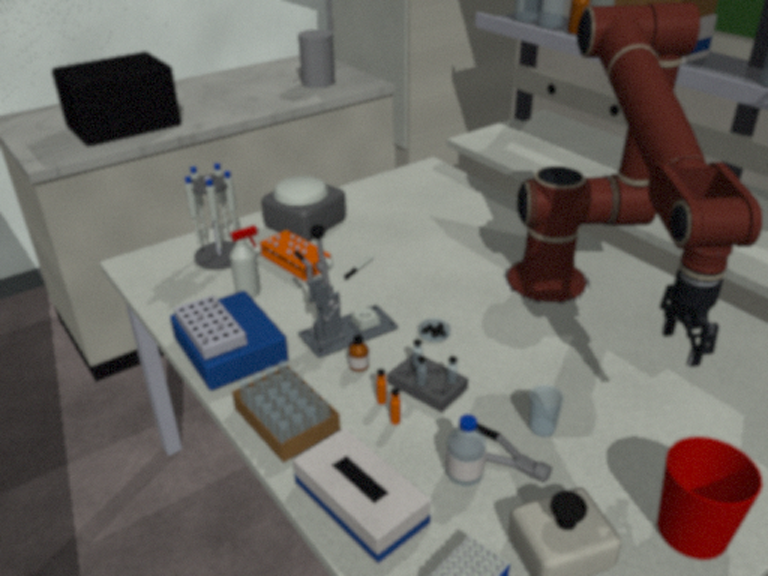

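View pics/t0.png

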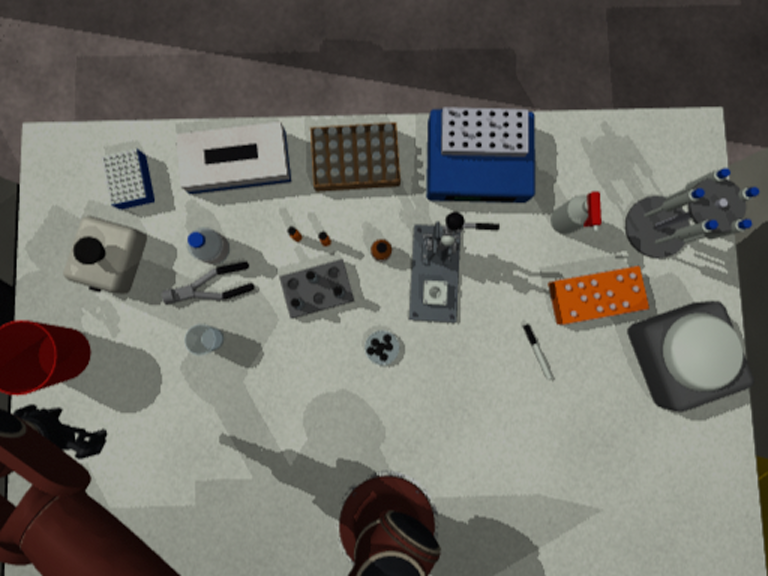

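The scene view (×1.5) shows the rack at about (428,382) with three vials, and the press at about (340,320). In the top view (×1.5) the rack is at (317,289), the nest at (434,293), the knob at (455,220) and the catch pin at (485,226). Next I'll enlarge crops of both.

```bash
python3 - <<'E'
import cv2
s=cv2.imread('pics/s0_full.png');t=cv2.imread('pics/t0_full.png')
cv2.imwrite('pics/s1.png',cv2.resize(s[145:275,185:325],None,fx=5.5,fy=4.6*1.0,interpolation=cv2.INTER_CUBIC)) if 0 else cv2.imwrite('pics/s1.png',cv2.resize(s[145:275,185:325],None,fx=4.5,fy=4.5,interpolation=cv2.INTER_CUBIC))
cv2.imwrite('pics/t1.png',cv2.resize(t[135:225,180:340],None,fx=5,fy=5,interpolation=cv2.INTER_CUBIC))
E
```

```text
(no output)
```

View pics/s1.png

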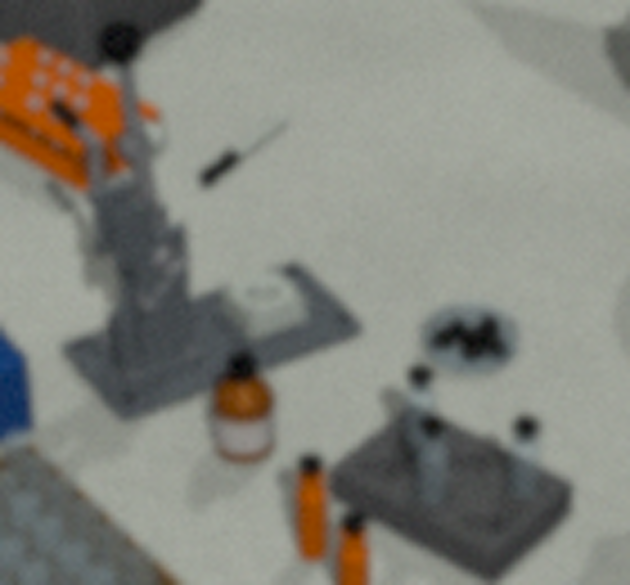

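View pics/t1.png

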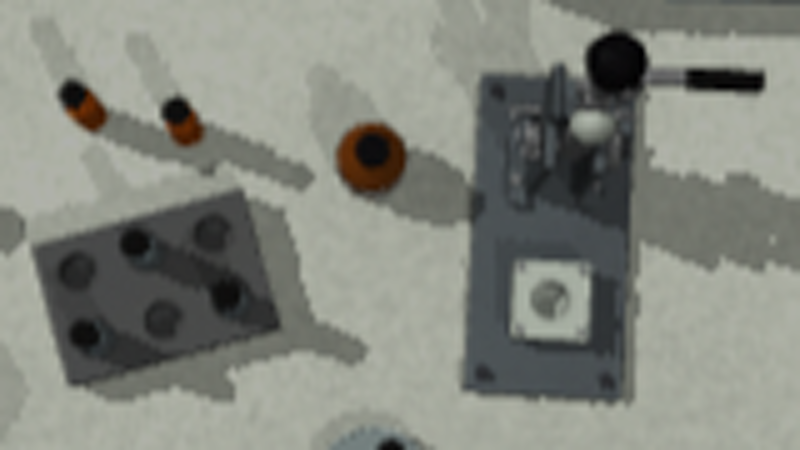

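```bash
cat > fit.py <<'E'
from h import *
from scipy.optimize import least_squares
def T2(p,P): c,s=np.cos(p[2]),np.sin(p[2]); return [p[0]+c*P[0]-s*P[1],p[1]+s*P[0]+c*P[1],P[2]]
tp=lambda u,v:(180+u/5-.4,135+v/5-.4)
sp=lambda u,v:(185+u/4.5-.4,145+v/4.5-.4)
def fit(obs,x0):
    r=lambda p:np.concatenate([proj(n,T2(p,P))-np.array(q) for n,P,q in obs])
    s=least_squares(r,x0,loss='soft_l1'); print(s.x,np.degrees(s.x[2])); print(np.round(r(s.x).reshape(-1,2),1).tolist()); return s.x
E
python3 - <<'E'
from fit import *
pr=[('top',(0,0,.036),tp(550,299)),('top',(.111,0,.302),tp(616,62)),('top',(.127,-.08,.203),tp(725,80)),
('top',(-.065,.055,.012),tp(463,392)),('top',(-.065,-.055,.012),tp(632,402)),('top',(.16,.055,.012),tp(483,75)),
('scene',(.111,0,.302),sp(120,43)),('scene',(.127,-.08,.203),sp(68,115)),('scene',(0,0,.036),sp(265,291)),('scene',(-.065,.055,.012),sp(358,328)),('scene',(.16,.055,.012),sp(128,417))]
x0=[*onz('top',*tp(550,299),.036)[:2],0]
p=fit(pr,x0)
rk=[('top',(.05,.075,.03),tp(35,247)),('top',(.05,-.075,.03),tp(240,188)),('top',(-.05,-.075,.03),tp(280,326)),('top',(-.05,.075,.03),tp(70,385)),
('scene',(.05,.075,.03),sp(492,558)),('scene',(-.05,.075,.03),sp(572,490)),('scene',(.05,-.075,.03),sp(332,468)),
('top',(.024,.048,.03),tp(77,270)),('top',(.024,-.048,.03),tp(212,232)),('top',(-.024,0,.03),tp(162,320))]
x0=[*onz('top',*tp(155,285),.03)[:2],0.25]
r=fit(rk,x0)
for n,xy,s,t in (('mid',(.024,0),(432,425),(135,242)),('right',(-.024,-.048),(420,375),(228,296)),('left',(-.024,.048),(525,428),(85,332))):
    w=T2(r,(*xy,0)); print(n,w[:2])
    for h in(.089,.096):
        print(h,'scene',np.round((proj('scene',[*w[:2],h])-[184.6,144.6])*4.5),s,'top',np.round((proj('top',[*w[:2],h])-[179.6,134.6])*5),t)
    print(tri(*sp(*s),*tp(*t)))
E
```

```text
[ 0.51443512 -0.12643602 -0.08438774] -4.835061379728595
[[0.5, 0.2], [0.1, 0.2], [0.3, -0.6], [0.4, -0.1], [-1.7, -0.4], [-0.4, -0.7], [1.0, 0.1], [0.1, 0.5], [-0.0, -0.2], [1.9, -1.3], [-0.9, -1.0]]
[0.5329578  0.1450575  0.23932662] 13.712405062641745
[[-0.9, -0.7], [0.4, -0.4], [-0.1, 0.0], [-0.6, -0.2], [0.5, -0.5], [0.7, -1.4], [0.0, -0.0], [0.2, -0.1], [0.3, 0.1], [0.4, -0.3]]
mid [np.float64(0.5562737516796044), np.float64(0.15074666632343683)]
0.089 scene [434. 430.] (432, 425) top [136. 242.] (135, 242)
0.096 scene [434. 422.] (432, 425) top [135. 241.] (135, 242)
(array([0.55684866, 0.15021542, 0.09324673]), np.float64(0.0017709174648542394))
right [np.float64(0.52102018385068), np.float64(0.09273644347149954)]
0.089 scene [423. 372.] (420, 375) top [226. 294.] (228, 296)
0.096 scene [423. 365.] (420, 375) top [225. 293.] (228, 296)
(array([0.5207321 , 0.09080428, 0.0848137 ]), np.float64(0.0023621427464419783))
left [np.float64(0.4982635288276671), np.float64(0.1860002341523612)]
0.089 scene [528. 424.] (525, 428) top [ 83. 333.] (85, 332)
0.096 scene [528. 416.] (525, 428) top [ 81. 332.] (85, 332)
(array([0.49924507, 0.18495204, 0.08501578]), np.float64(0.0009449528589318289))
```

The middle vial's stopper triangulates 8 mm higher than the other two, so it is the half-out one, at (0.556, 0.151). Rack and press fits agree to about 1–2 px. Next I'll compute the approach move.

```bash
cat >> h.py <<'E'
from scipy.spatial.transform import Rotation as R
PR=[0.5144,-0.1264,-4.835]; RK=[0.533,0.145,13.7]
def W(F,x,y,z):
    a=np.radians(F[2]);return np.array([F[0]+np.cos(a)*x-np.sin(a)*y,F[1]+np.sin(a)*x+np.cos(a)*y,z])
def delta(target,yawy=None,pos=None):
    "shift in tool axes (mm) and turn (deg) so that tool y lies at world angle yawy (mod 180)"
    s=manip.state();w,x,y,z=s['tool_rot'];M=R.from_quat([x,y,z,w]).as_matrix()
    d=M.T@(np.array(target)-s['tool_pos'])*1000
    t=0
    if yawy is not None:
        c=np.degrees(np.arctan2(M[1,1],M[0,1])); t=-((yawy-c+90)%180-90)
    return np.round(d,1).tolist(),round(float(t),1)
def st():
    s=manip.state();print(round(s['time'],2),np.round(s['tool_pos'],4),np.round(s['contact_force'],1),round(s['gripper_width'],3),np.round(s['joint_pos'],2))
E
python3 - <<'E'
from h import *
st(); print(delta([.5565,.1505,.20],103.7))
E
```

```text
0.1 [0.2787 0.5588 0.2302] [-0.4  0.3  0.7] 1.004 [ 0.99  0.05  1.61 -0.    1.48 -0.12]
([-430.8, -241.3, 30.5], -40.2)
```

>>> {"api": "jog_arm", "payload": {"targets": [[-0.035,-0.02,0,0],[-0.07,-0.04,0,0],[-0.105,-0.06,0,0],[-0.14,-0.08,0,0],[-0.14,-0.08,0,0]], "fingers": 0.7}}

```text
time: 0.52
tool_pos: [0.3716, 0.4204, 0.2307]
tool_rot: [0.001, 0.232, 0.973, -0.001]
contact_force: [-0.3, -0.4, 1.1]
gripper_width: 0.706
```

>>> {"api": "jog_arm", "payload": {"targets": [[-0.035,-0.02,0,0],[-0.07,-0.04,0,0],[-0.105,-0.06,0,0],[-0.14,-0.08,0,0],[-0.14,-0.08,0,0]]}}

```text
time: 0.93
tool_pos: [0.461, 0.2862, 0.2309]
tool_rot: [0.001, 0.233, 0.973, -0.001]
contact_force: [0.3, 0.5, -0.1]
gripper_width: 0.703
```

>>> {"api": "jog_arm", "payload": {"targets": [[-0.035,-0.02,0,0],[-0.07,-0.04,0,0],[-0.105,-0.06,0,0],[-0.15,-0.08,0.03,0],[-0.15,-0.08,0.03,0]]}}

```text
time: 1.35
tool_pos: [0.5578, 0.1495, 0.1993]
tool_rot: [-0.0, 0.231, 0.973, -0.001]
contact_force: [-0.6, 0.8, -0.3]
gripper_width: 0.702
```

>>> {"api": "jog_arm", "payload": {"targets": [[0,0,0,-7],[0,0,0,-14],[0,0,0,-21],[0,0,0,-28],[0,0,0,-35]]}}

```text
time: 1.77
tool_pos: [0.5559, 0.1534, 0.2004]
tool_rot: [-0.001, -0.077, 0.997, 0.0]
contact_force: [-0.9, -0.1, 0.4]
gripper_width: 0.698
```

>>> {"api": "jog_arm", "payload": {"targets": [[0,0,0,-5],[0,0,0,-5],[0,0,0,-5]]}}

```text
time: 2.02
tool_pos: [0.5561, 0.1533, 0.2007]
tool_rot: [-0.001, -0.117, 0.993, 0.0]
contact_force: [-0.4, 0.2, -0.8]
gripper_width: 0.698
```

```bash
python3 - <<'E'
from h import *
st(); print(delta([.5565,.1505,.036],103.7))
E
```

```text
2.02 [0.5561 0.1533 0.2007] [-0.4  0.2 -0.8] 0.698 [ 0.14 -0.04  1.76  0.    1.43 -1.66]
([0.0, -2.9, 164.7], -0.3)
```

>>> {"api": "jog_arm", "payload": {"targets": [[0,-0.003,0.03,0],[0,-0.003,0.06,0],[0,-0.003,0.09,0],[0,-0.003,0.12,0],[0,-0.003,0.12,0]]}}

```text
time: 2.43
tool_pos: [0.5519, 0.1492, 0.0739]
tool_rot: [-0.007, -0.117, 0.993, -0.0]
contact_force: [-1.9, -0.7, -1.5]
gripper_width: 0.699
```

```bash
python3 - <<'E'
from h import *
st(); print(delta([.5565,.1505,.036],103.7))
snap('scene','s2',(240,190,330,280),6)
E
```

```text
2.43 [0.5519 0.1492 0.0739] [-1.9 -0.7 -1.5] 0.699 [ 0.13  0.09  1.85  0.    1.21 -1.67]
([-5.3, 0.1, 37.8], -0.3)
```

View pics/s2.png

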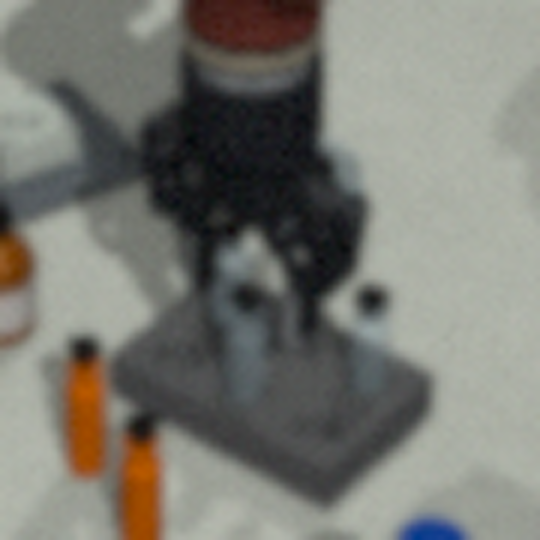

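The vial's stopper, at crop (248,297), sits between the fingers, with the right finger at about (300,320). I'll let the arm settle, then finish the descent.

>>> {"api": "jog_arm", "payload": {"targets": [[0,0,0,0],[0,0,0,0]]}}

```text
time: 2.65
tool_pos: [0.5591, 0.15, 0.084]
tool_rot: [0.002, -0.117, 0.993, 0.0]
contact_force: [0.5, 0.2, 0.2]
gripper_width: 0.698
```

```bash
python3 - <<'E'
from h import *
st(); print(manip.state()['tool_rot'],delta([.5565,.1505,.036],103.7))
E
```

```text
2.65 [0.5591 0.15   0.084 ] [0.5 0.2 0.2] 0.698 [ 0.13  0.08  1.84  0.    1.22 -1.67]
[ 2.04082962e-03 -1.17183395e-01  9.93108193e-01  6.62873682e-05] ([2.6, 1.1, 48.0], -0.2)
```

>>> {"api": "jog_arm", "payload": {"targets": [[0,0,0.012,0],[0,0,0.024,0],[0,0,0.034,0],[0,0,0.041,0],[0,0,0.045,0]]}}

```text
time: 3.07
tool_pos: [0.5561, 0.1494, 0.0342]
tool_rot: [-0.001, -0.117, 0.993, -0.0]
contact_force: [-0.7, 0.5, -0.1]
gripper_width: 0.699
```

>>> {"api": "jog_arm", "payload": {"targets": [[0,0,0,0],[0,0,0,0],[0,0,0,0],[0,0,0,0],[0,0,0,0]]}}

```text
time: 3.48
tool_pos: [0.5578, 0.1497, 0.0369]
tool_rot: [0.001, -0.117, 0.993, 0.0]
contact_force: [0.2, 0.3, -0.4]
gripper_width: 0.699
```

```bash
python3 - <<'E'
from h import *
st(); print(manip.state()['tool_rot'],delta([.5565,.1505,.036],103.7))
E
```

```text
3.48 [0.5578 0.1497 0.0369] [ 0.2  0.3 -0.4] 0.699 [ 0.13  0.14  1.87 -0.    1.13 -1.67]
[ 5.68099820e-04 -1.17390637e-01  9.93085654e-01  1.81005538e-06] ([1.1, 1.1, 0.9], -0.2)
```

Good. Now I'll close the fingers.

>>> {"api": "jog_arm", "payload": {"targets": [[0,0,0,0],[0,0,0,0],[0,0,0,0],[0,0,0,0],[0,0,0,0]], "fingers": 0}}

```text
time: 3.9
tool_pos: [0.5574, 0.1501, 0.0366]
tool_rot: [0.0, -0.117, 0.993, 0.001]
contact_force: [-0.8, 3.2, 1.3]
gripper_width: 0.248
```

>>> {"api": "jog_arm", "payload": {"targets": [[0,0,0,0],[0,0,0,0],[0,0,0,0],[0,0,0,0],[0,0,0,0]]}}

```text
time: 4.32
tool_pos: [0.5574, 0.1501, 0.0366]
tool_rot: [0.0, -0.117, 0.993, 0.0]
contact_force: [-1.7, 4.7, 4.3]
gripper_width: 0.248
```

```bash
python3 - <<'E'
from h import *
st(); print(manip.state()['tool_rot'])
E
```

```text
4.32 [0.5574 0.1501 0.0366] [-1.7  4.7  4.3] 0.248 [ 0.13  0.14  1.87  0.    1.14 -1.67]
[ 1.06155924e-04 -1.17348023e-01  9.93090735e-01  4.72276603e-04]
```

>>> {"api": "jog_arm", "payload": {"targets": [[0,0,-0.006,0],[0,0,-0.014,0],[0,0,-0.022,0],[0,0,-0.03,0],[0,0,-0.04,0]]}}

```text
time: 4.73
tool_pos: [0.5571, 0.1487, 0.0766]
tool_rot: [-0.001, -0.117, 0.993, -0.001]
contact_force: [0.1, -0.7, 0.6]
gripper_width: 0.251
```

>>> {"api": "jog_arm", "payload": {"targets": [[0,0,-0.02,0],[0,0,-0.04,0],[0,0,-0.06,0],[0,0,-0.075,0],[0,0,-0.085,0]]}}

```text
time: 5.15
tool_pos: [0.5585, 0.1491, 0.1645]
tool_rot: [0.002, -0.117, 0.993, -0.001]
contact_force: [0.1, -0.7, -0.7]
gripper_width: 0.251
```

>>> {"api": "jog_arm", "payload": {"targets": [[0,0,0,5],[0,0,0,10],[0,0,0,15],[0,0,0,18.5],[0,0,0,18.5]]}}

```text
time: 5.57
tool_pos: [0.5572, 0.1491, 0.1613]
tool_rot: [-0.0, 0.044, 0.999, -0.0]
contact_force: [0.0, -0.1, -0.8]
gripper_width: 0.249
```

```bash
python3 - <<'E'
from h import *
st(); print(delta(W(PR,0,0,.16),85.2))
E
```

```text
5.57 [0.5572 0.1491 0.1613] [ 0.  -0.1 -0.8] 0.249 [ 0.13 -0.01  1.79 -0.    1.36 -1.35]
([18.2, -278.2, 1.6], -0.3)
```

>>> {"api": "jog_arm", "payload": {"targets": [[0.002,-0.02,0,0],[0.004,-0.05,0,0],[0.006,-0.08,0,0],[0.008,-0.115,0,0],[0.01,-0.15,0,0]]}}

```text
time: 5.98
tool_pos: [0.5337, -0.0003, 0.1614]
tool_rot: [-0.0, 0.042, 0.999, -0.0]
contact_force: [0.1, 0.3, 0.1]
gripper_width: 0.248
```

>>> {"api": "jog_arm", "payload": {"targets": [[0.002,-0.035,0,0],[0.004,-0.07,0,0],[0.006,-0.1,0,0],[0.007,-0.118,0,0],[0.008,-0.128,0,0]]}}

```text
time: 6.4
tool_pos: [0.5145, -0.1282, 0.1614]
tool_rot: [-0.0, 0.044, 0.999, -0.0]
contact_force: [0.7, 0.3, -0.5]
gripper_width: 0.248
```

>>> {"api": "jog_arm", "payload": {"targets": [[0,0,0.025,0],[0,0,0.045,0],[0,0,0.06,0],[0,0,0.065,0],[0,0,0.065,0]]}}

```text
time: 6.82
tool_pos: [0.5139, -0.1249, 0.0945]
tool_rot: [-0.002, 0.043, 0.999, 0.001]
contact_force: [-0.3, -0.3, 0.1]
gripper_width: 0.251
```

>>> {"api": "jog_arm", "payload": {"targets": [[0,0,0,0],[0,0,0,0],[0,0,0,0],[0,0,0,0]]}}

```text
time: 7.15
tool_pos: [0.5159, -0.126, 0.0976]
tool_rot: [0.001, 0.044, 0.999, -0.0]
contact_force: [0.8, 0.8, -1.0]
gripper_width: 0.252
```

```bash
python3 - <<'E'
from h import *
st(); print(manip.state()['tool_rot'],delta(W(PR,0,0,.042),85.2))
snap('scene','s3',(205,165,295,245),7);snap('top','t3',(250,155,330,215),8)
E
```

```text
7.15 [ 0.5159 -0.126   0.0976] [ 0.8  0.8 -1. ] 0.252 [-0.38 -0.05  1.95 -0.    1.24 -1.86]
[ 1.04937343e-03  4.35915460e-02  9.99048811e-01 -3.85752163e-04] ([1.6, -0.5, 55.6], -0.2)
```

View pics/s3.png

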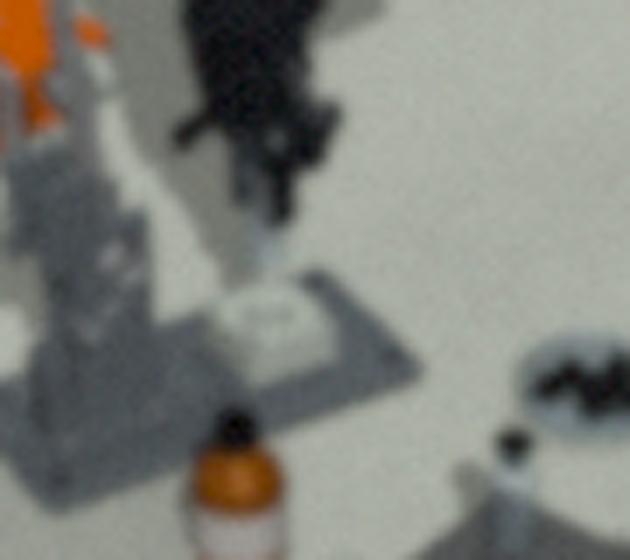

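```bash
python3 - <<'E'
from h import *
t=manip.state()['tool_pos'];f=lambda P:np.round((proj('scene',P)-[204.6,164.6])*7)
print('vial bottom exp',f([t[0],t[1],.0716]),'nest fit',f(W(PR,0,0,.036)),'nest sq corners',[f(W(PR,a*.026,b*.026,.036)) for a,b in((1,1),(1,-1),(-1,-1),(-1,1))])
print('shift of +5mm x,y:',f(W(PR,.005,0,.036)),f(W(PR,0,.005,.036)))
E
```

```text
vial bottom exp [269. 257.] nest fit [272. 311.] nest sq corners [array([254., 351.]), array([206., 302.]), array([290., 273.]), array([339., 320.])]
shift of +5mm x,y: [264. 314.] [277. 316.]
```

View pics/t3.png

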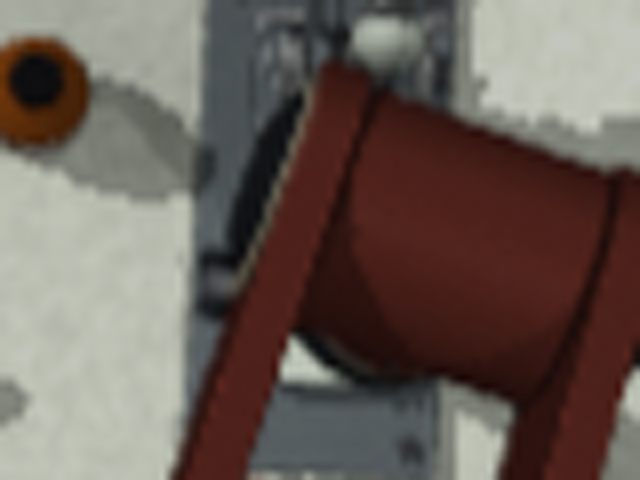

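```bash
python3 - <<'E'
from h import *
out=[]
for n,f in(('top','t0'),('scene','s0')):
    im=cv2.imread(f'pics/{f}_full.png');c=proj(n,W(PR,0,0,.036)).round().astype(int)
    k=14;cr=im[c[1]-14:c[1]+14,c[0]-14:c[0]+14];cr=cv2.resize(cr,None,fx=k,fy=k,interpolation=cv2.INTER_CUBIC)
    g=lambda P:tuple(((proj(n,P)-c+14.5)*k).round().astype(int).tolist())
    for r,col in((.01275,(0,0,255)),):
        pts=np.array([g(W(PR,r*np.cos(a),r*np.sin(a),.036)) for a in np.linspace(0,6.3,40)]);cv2.polylines(cr,[pts],False,col,1)
    pts=np.array([g(W(PR,.026*a,.026*b,.036)) for a,b in((1,1),(1,-1),(-1,-1),(-1,1))]);cv2.polylines(cr,[pts],True,(255,0,0),1)
    out.append(cr)
    print(n,'px/mm',[np.round((np.array(g(W(PR,*d,.036)))-g(W(PR,0,0,.036)))/10,1) for d in((.01,0),(0,.01))])
cv2.imwrite('pics/n.png',np.hstack(out))
E
```

```text
top px/mm [array([ 0.2, -4.1]), array([-4.1, -0.2])]
scene px/mm [array([-3.3,  1.2]), array([1.9, 1.8])]
```

View pics/n.png

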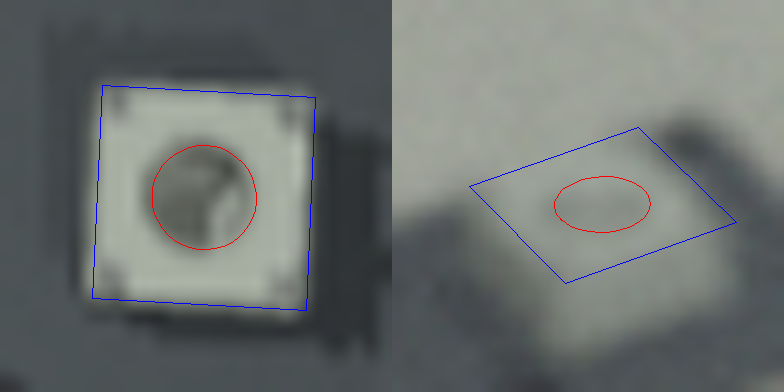

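>>> {"api": "jog_arm", "payload": {"targets": [[0,0.001,0.008,0],[0,0.001,0.016,0],[0,0.001,0.022,0],[0,0.001,0.027,0],[0,0.001,0.03,0]]}}

```text
time: 7.67
tool_pos: [0.5143, -0.1244, 0.0647]
tool_rot: [-0.001, 0.044, 0.999, 0.0]
contact_force: [-0.4, -0.6, -1.1]
gripper_width: 0.252
```

>>> {"api": "jog_arm", "payload": {"targets": [[0,0,0.001,0],[0,0,0.003,0],[0,0,0.005,0],[0,0,0.007,0],[0,0,0.008,0]]}}

```text
time: 8.08
tool_pos: [0.5152, -0.1248, 0.0582]
tool_rot: [0.0, 0.044, 0.999, -0.0]
contact_force: [0.4, 0.5, -0.2]
gripper_width: 0.25
```

>>> {"api": "jog_arm", "payload": {"targets": [[0,0,0.001,0],[0,0,0.002,0],[0,0,0.003,0],[0,0,0.003,0]]}}

```text
time: 8.42
tool_pos: [0.5151, -0.1247, 0.0551]
tool_rot: [-0.0, 0.044, 0.999, 0.0]
contact_force: [0.4, -0.9, 0.4]
gripper_width: 0.253
```

```bash
python3 - <<'E'
from h import *
st(); print(manip.state()['tool_rot'],manip.state()['ft_torque'],delta(W(PR,0,0.0013,.042),85.2))
E
```

```text
8.42 [ 0.5151 -0.1247  0.0551] [ 0.4 -0.9  0.4] 0.253 [-0.38  0.01  1.97 -0.    1.16 -1.86]
[-5.79371549e-05  4.37549148e-02  9.99042293e-01  1.07716294e-05] [ 0.02971825 -0.0098306   0.04853074] ([0.6, -0.4, 13.2], -0.2)
```

>>> {"api": "jog_arm", "payload": {"targets": [[0,0,0.002,0],[0,0,0.004,0],[0,0,0.006,0],[0,0,0.008,0],[0,0,0.009,0]]}}

```text
time: 8.83
tool_pos: [0.5151, -0.1248, 0.0459]
tool_rot: [-0.0, 0.044, 0.999, 0.0]
contact_force: [1.1, -0.4, -0.5]
gripper_width: 0.25
```

>>> {"api": "jog_arm", "payload": {"targets": [[0,0,0.001,0],[0,0,0.002,0],[0,0,0.003,0],[0,0,0.004,0],[0,0,0.004,0]]}}

```text
time: 9.25
tool_pos: [0.5154, -0.1248, 0.0426]
tool_rot: [0.0, 0.044, 0.999, -0.0]
contact_force: [-1.2, -0.1, 1.9]
gripper_width: 0.251
```

```bash
python3 - <<'E'
from h import *
st(); print(manip.state()['tool_rot'],manip.state()['ft_torque'],delta(W(PR,0,0.0013,.042),85.2))
E
```

```text
9.25 [ 0.5154 -0.1248  0.0426] [-1.2 -0.1  1.9] 0.251 [-0.38  0.03  1.98  0.    1.14 -1.86]
[ 7.02235423e-05  4.37459532e-02  9.99042685e-01 -4.97534230e-06] [0.04580582 0.06311295 0.02446843] ([0.8, -0.4, 0.6], -0.2)
```

Nearly on the floor. I'll press lightly until contact.

>>> {"api": "jog_arm", "payload": {"targets": [[0,0,0.0005,0],[0,0,0.001,0],[0,0,0.0015,0],[0,0,0.0015,0]]}}

```text
time: 9.58
tool_pos: [0.5156, -0.1248, 0.0425]
tool_rot: [-0.0, 0.044, 0.999, 0.0]
contact_force: [-4.2, 1.7, 10.3]
gripper_width: 0.253
```

```bash
python3 - <<'E'
from h import *
st()
E
```

```text
9.58 [ 0.5156 -0.1248  0.0425] [-4.2  1.7 10.3] 0.253 [-0.38  0.03  1.98 -0.    1.14 -1.86]
```

>>> {"api": "jog_arm", "payload": {"targets": [[0,0,-0.0015,0],[0,0,-0.0015,0]]}}

```text
time: 9.75
tool_pos: [0.5155, -0.1249, 0.0426]
tool_rot: [0.0, 0.044, 0.999, -0.0]
contact_force: [0.9, 0.6, 2.1]
gripper_width: 0.251
```

>>> {"api": "jog_arm", "payload": {"targets": [[0,0,0,0],[0,0,0,0],[0,0,0,0],[0,0,0,0],[0,0,0,0]], "fingers": 0.7}}

```text
time: 10.17
tool_pos: [0.5151, -0.1247, 0.0421]
tool_rot: [-0.0, 0.044, 0.999, 0.0]
contact_force: [0.7, -0.3, 0.4]
gripper_width: 0.701
```

>>> {"api": "jog_arm", "payload": {"targets": [[0,0,-0.005,0],[0,0,-0.015,0],[0,0,-0.03,0],[0,0,-0.05,0],[0,0,-0.075,0]]}}

```text
time: 10.58
tool_pos: [0.5143, -0.1244, 0.1176]
tool_rot: [-0.001, 0.044, 0.999, 0.0]
contact_force: [0.3, -0.4, -0.8]
gripper_width: 0.697
```

>>> {"api": "jog_arm", "payload": {"targets": [[0,0,-0.035,0],[0,0,-0.07,0],[0,0,-0.105,0],[0,0,-0.13,0],[0,0,-0.14,0]]}}

```text
time: 11.0
tool_pos: [0.5171, -0.1255, 0.264]
tool_rot: [0.005, 0.044, 0.999, -0.002]
contact_force: [0.9, -0.5, -0.5]
gripper_width: 0.702
```

>>> {"api": "jog_arm", "payload": {"targets": [[0,-0.02,-0.01,0],[0,-0.045,-0.02,0],[0,-0.07,-0.025,0],[0,-0.09,-0.03,0],[0,-0.1,-0.03,0]], "fingers": 0}}

```text
time: 11.42
tool_pos: [0.5062, -0.2264, 0.2879]
tool_rot: [0.0, 0.045, 0.999, -0.0]
contact_force: [0.1, -0.8, 0.8]
gripper_width: 0.004
```

```bash
python3 - <<'E'
from h import *
st()
snap('scene','s5',(185,130,305,230),6); snap('top','t5',(250,130,345,215),6)
print(delta(W(PR,.172,-.088,.30)),proj('scene',W(PR,.127,-.080,.203)),proj('top',W(PR,.127,-.080,.203)))
E
```

```text
11.42 [ 0.5062 -0.2264  0.2879] [ 0.1 -0.8  0.8] 0.004 [-0.55 -0.14  1.71 -0.    1.57 -2.04]
([-172.0, 12.2, -13.7], 0.0) [199.86557345 170.67843115] [324.90543542 149.99976695]
```

View pics/s5.png

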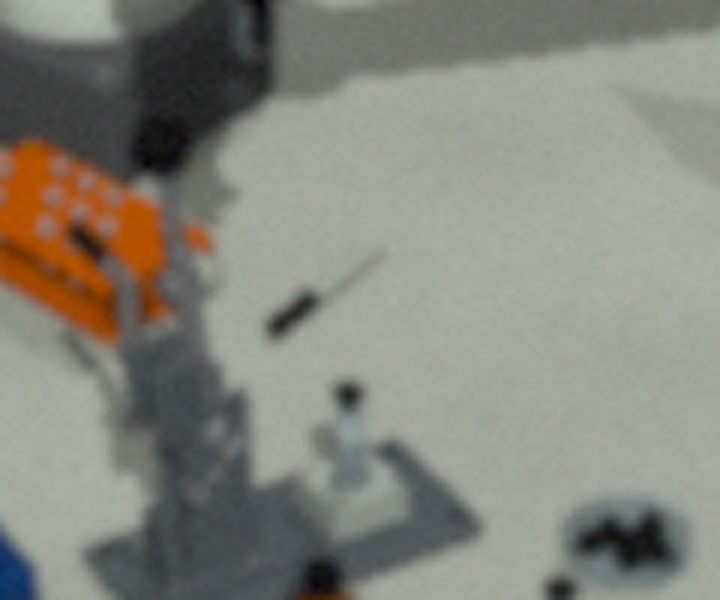

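The vial stands upright in the nest with its stopper at crop (347,393), and the catch pin is at (85,240). I'll go behind the pin with the fingers shut.

>>> {"api": "jog_arm", "payload": {"targets": [[-0.015,0.002,-0.01,0],[-0.04,0.004,-0.014,0],[-0.07,0.006,-0.014,0],[-0.1,0.008,-0.014,0],[-0.13,0.008,-0.014,0]]}}

```text
time: 11.93
tool_pos: [0.6379, -0.2257, 0.3004]
tool_rot: [-0.001, 0.043, 0.999, 0.001]
contact_force: [0.1, -0.0, 0.4]
gripper_width: 0.004
```

>>> {"api": "jog_arm", "payload": {"targets": [[-0.02,0,0,0],[-0.033,0,0,0],[-0.037,0,0,0],[-0.037,0,0,0],[-0.037,0,0,0]]}}

```text
time: 12.35
tool_pos: [0.673, -0.2301, 0.3006]
tool_rot: [-0.001, 0.043, 0.999, 0.0]
contact_force: [-0.4, -0.4, 1.0]
gripper_width: 0.002
```

>>> {"api": "jog_arm", "payload": {"targets": [[0,0,0.02,0],[0,0,0.045,0],[0,0,0.07,0],[0,0,0.09,0],[0,0,0.1,0]]}}

```text
time: 12.77
tool_pos: [0.6711, -0.2301, 0.1977]
tool_rot: [-0.002, 0.044, 0.999, 0.001]
contact_force: [-1.0, 0.5, -1.0]
gripper_width: 0.0
```

>>> {"api": "jog_arm", "payload": {"targets": [[0,0,0.01,0],[0,0,0.02,0],[0,0,0.025,0],[0,0,0.025,0],[0,0,0.025,0]]}}

```text
time: 13.18
tool_pos: [0.6738, -0.2312, 0.177]
tool_rot: [0.0, 0.044, 0.999, -0.0]
contact_force: [-0.3, -0.0, -0.9]
gripper_width: -0.002
```

```bash
python3 - <<'E'
from h import *
st()
snap('scene','s6',(185,120,275,220),6)
print(delta(W(PR,.145,-.092,.172)),delta(W(PR,.107,-.092,.172)))
E
```

```text
13.18 [ 0.6738 -0.2312  0.177 ] [-0.3 -0.  -0.9] -0.002 [-0.43  0.29  1.44  0.    1.41 -1.92]
([22.9, -1.0, 5.5], 0.0) ([60.9, -1.1, 5.4], 0.0)
```

View pics/s6.png

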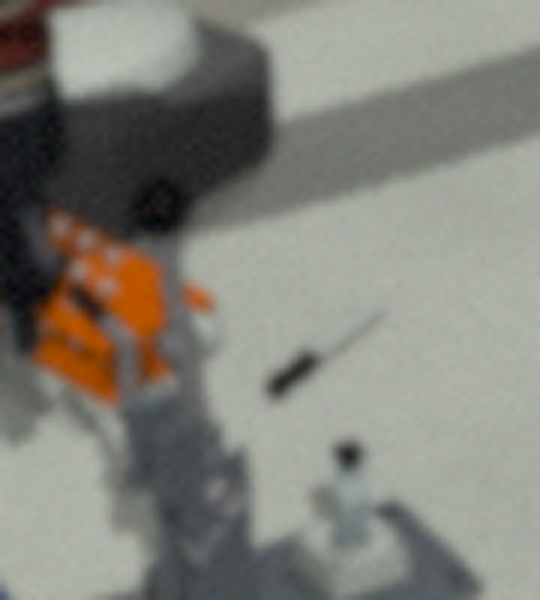

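Gripper is behind the pin, with the fingers at crop x≈30 and the pin at (85,295). I'll lower it a touch and pull forward.

>>> {"api": "jog_arm", "payload": {"targets": [[0.004,0,0.004,0],[0.01,0,0.008,0],[0.016,0,0.008,0],[0.022,0,0.008,0],[0.028,0,0.008,0]]}}

```text
time: 13.65
tool_pos: [0.6451, -0.2285, 0.1683]
tool_rot: [0.0, 0.044, 0.999, 0.0]
contact_force: [1.2, -0.9, -0.4]
gripper_width: -0.003
```

>>> {"api": "jog_arm", "payload": {"targets": [[0.006,0,0,0],[0.012,0,0,0],[0.018,0,0,0],[0.023,0,0,0],[0.028,0,0,0]]}}

```text
time: 14.07
tool_pos: [0.6177, -0.2261, 0.1683]
tool_rot: [0.001, 0.044, 0.999, -0.0]
contact_force: [6.2, -0.6, -4.4]
gripper_width: -0.002
```

>>> {"api": "jog_arm", "payload": {"targets": [[0.001,0,0,0],[0.002,0,0,0],[0.003,0,0,0],[0.003,0,0,0]]}}

```text
time: 14.4
tool_pos: [0.6156, -0.2258, 0.1679]
tool_rot: [0.001, 0.044, 0.999, 0.0]
contact_force: [7.2, -0.1, -4.9]
gripper_width: 0.002
```

```bash
python3 - <<'E'
from h import *
st();print(delta(W(PR,.107,-.092,.172)))
E
```

```text
14.4 [ 0.6156 -0.2258  0.1679] [ 7.2 -0.1 -4.9] 0.002 [-0.47  0.17  1.6   0.    1.37 -1.95]
([2.2, -1.5, -4.1], 0.0)
```

>>> {"api": "jog_arm", "payload": {"targets": [[0.001,0,0,0],[0.002,0,0,0],[0.003,0,0,0],[0.003,0,0,0]]}}

```text
time: 14.73
tool_pos: [0.6143, -0.2255, 0.1671]
tool_rot: [0.004, 0.044, 0.999, -0.0]
contact_force: [16.0, -1.6, -10.7]
gripper_width: 0.001
```

>>> {"api": "jog_arm", "payload": {"targets": [[0.001,0,0,0],[0.002,0,0,0],[0.003,0,0,0],[0.003,0,0,0]]}}

```text
time: 15.07
tool_pos: [0.6136, -0.2252, 0.167]
tool_rot: [0.007, 0.044, 0.999, -0.0]
contact_force: [25.9, -3.0, -16.1]
gripper_width: -0.007
```

```bash
python3 - <<'E'
from h import *
st();print(delta(W(PR,.107,-.092,.172)))
E
```

```text
15.07 [ 0.6136 -0.2252  0.167 ] [ 25.9  -3.  -16.1] -0.007 [-0.47  0.16  1.61  0.01  1.36 -1.95]
([0.1, -1.9, -5.0], 0.0)
```

The catch is at its stop: the force rises steeply to 26 N at exactly the expected spot. I'll back off, raise, and go over the knob.

>>> {"api": "jog_arm", "payload": {"targets": [[-0.01,0,0,0],[-0.02,0,0,0],[-0.03,0,0,0],[-0.03,0,-0.01,0],[-0.03,0,-0.03,0]]}}

```text
time: 15.48
tool_pos: [0.6372, -0.2273, 0.1957]
tool_rot: [-0.003, 0.044, 0.999, 0.001]
contact_force: [-0.0, 0.6, -0.6]
gripper_width: 0.004
```

>>> {"api": "jog_arm", "payload": {"targets": [[0,0,-0.03,0],[0,0,-0.07,0],[0,0,-0.11,0],[0,0,-0.15,0],[0,0,-0.18,0]]}}

```text
time: 15.9
tool_pos: [0.6385, -0.2281, 0.3843]
tool_rot: [0.002, 0.044, 0.999, -0.001]
contact_force: [0.6, -0.4, -0.0]
gripper_width: -0.004
```

>>> {"api": "jog_arm", "payload": {"targets": [[0,0,-0.02,0],[0,0,-0.03,0],[0,0,-0.03,0],[0,0,-0.03,0]], "fingers": 0.7}}

```text
time: 16.23
tool_pos: [0.6384, -0.228, 0.408]
tool_rot: [-0.0, 0.044, 0.999, 0.0]
contact_force: [-0.8, -0.8, -0.5]
gripper_width: 0.563
```

>>> {"api": "jog_arm", "payload": {"targets": [[0,0.015,0,0],[0,0.04,0,0],[0,0.065,0,0],[0,0.085,0,0],[0,0.092,0,0]]}}

```text
time: 16.65
tool_pos: [0.6463, -0.1328, 0.4056]
tool_rot: [-0.002, 0.042, 0.999, 0.001]
contact_force: [-0.1, -0.3, -0.3]
gripper_width: 0.696
```

>>> {"api": "jog_arm", "payload": {"targets": [[0,0,0,0],[0,0,0,0],[0,0,0,0],[0,0,0,0]]}}

```text
time: 16.98
tool_pos: [0.6465, -0.1373, 0.4078]
tool_rot: [-0.0, 0.044, 0.999, -0.0]
contact_force: [-1.1, -0.1, -0.1]
gripper_width: 0.705
```

```bash
python3 - <<'E'
from h import *
st();print(delta(W(PR,.111,0.0005,.283),85.2))
snap('scene','s7',(175,100,285,220),5)
E
```

```text
16.98 [ 0.6465 -0.1373  0.4078] [-1.1 -0.1 -0.1] 0.705 [-0.32  0.09  1.28 -0.    1.77 -1.8 ]
([21.5, 0.2, 124.8], -0.3)
```

View pics/s7.png

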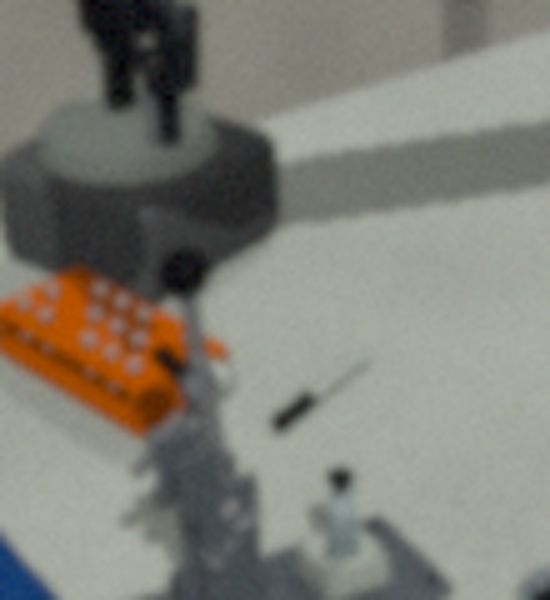

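The catch pin is now forward at crop (170,360), and the fingers at (120,100)/(168,135) are above the knob at (183,270). I'll straddle the knob.

>>> {"api": "jog_arm", "payload": {"targets": [[0.007,0,0.01,0],[0.014,0,0.025,0],[0.019,0,0.04,0],[0.0215,0,0.055,0],[0.0215,0,0.065,0]]}}

```text
time: 17.45
tool_pos: [0.6245, -0.1351, 0.3417]
tool_rot: [-0.001, 0.044, 0.999, 0.0]
contact_force: [0.4, 0.0, 0.1]
gripper_width: 0.703
```

>>> {"api": "jog_arm", "payload": {"targets": [[0,0,0.015,0],[0,0,0.03,0],[0,0,0.045,0],[0,0,0.055,0],[0,0,0.06,0]]}}

```text
time: 17.87
tool_pos: [0.6246, -0.1342, 0.2804]
tool_rot: [-0.002, 0.044, 0.999, 0.001]
contact_force: [-0.8, 0.2, -0.9]
gripper_width: 0.707
```

>>> {"api": "jog_arm", "payload": {"targets": [[0,0,0,0],[0,0,0,0],[0,0,0,0],[0,0,0,0]]}}

```text
time: 18.2
tool_pos: [0.6258, -0.1346, 0.2847]
tool_rot: [0.001, 0.044, 0.999, -0.0]
contact_force: [0.7, -0.4, -0.4]
gripper_width: 0.705
```

```bash
python3 - <<'E'
from h import *
st();print(delta(W(PR,.111,0.0005,.283),85.2))
snap('scene','s8',(175,100,265,200),6)
E
```

```text
18.2 [ 0.6258 -0.1346  0.2847] [ 0.7 -0.4 -0.4] 0.705 [-0.33  0.06  1.52  0.    1.56 -1.81]
([0.7, -0.8, 1.7], -0.2)
```

View pics/s8.png

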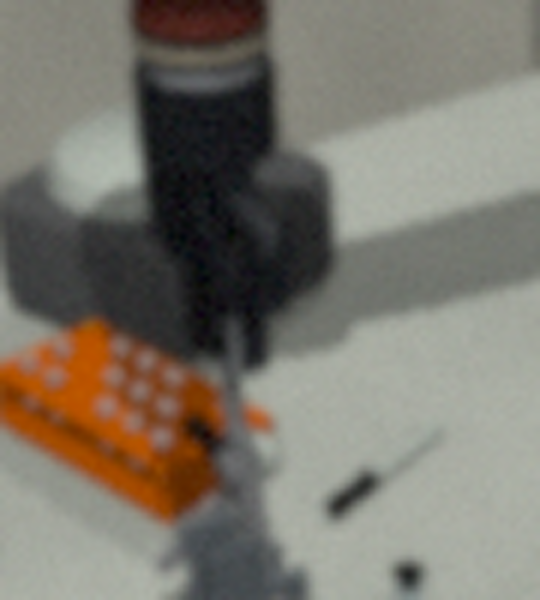

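The fingers straddle the knob, with the rod at crop (232,340) running up between them. Closing now.

>>> {"api": "jog_arm", "payload": {"targets": [[0,0,0.001,0],[0,0,0.001,0],[0,0,0.001,0],[0,0,0.001,0],[0,0,0.001,0]], "fingers": 0}}

```text
time: 18.67
tool_pos: [0.6255, -0.1344, 0.2829]
tool_rot: [0.0, 0.044, 0.999, 0.0]
contact_force: [0.1, 0.4, 2.5]
gripper_width: 0.37
```

>>> {"api": "jog_arm", "payload": {"targets": [[0,0,0,0],[0,0,0,0],[0,0,0,0]]}}

```text
time: 18.92
tool_pos: [0.6255, -0.1344, 0.2829]
tool_rot: [0.0, 0.044, 0.999, -0.0]
contact_force: [-0.1, 1.0, 3.8]
gripper_width: 0.365
```

```bash
python3 - <<'E'
from h import *
st()
t=manip.state()['tool_pos'];a=np.radians(PR[2]);d=t[:2]-PR[:2]
print('press xy of TCP',d[0]*np.cos(a)+d[1]*np.sin(a),-d[0]*np.sin(a)+d[1]*np.cos(a))
# arc offsets rel to lever 0, tool x=-press x, tool z down
b=lambda q:np.array([95-185*np.sin(q-np.radians(5)),118+185*np.cos(q-np.radians(5))])
p0=b(0)
for q in np.linspace(0,1.658,16): v=b(q)-p0; print(round(q,3),round(-v[0]),round(-v[1]))
E
```

```text
18.92 [ 0.6255 -0.1344  0.2829] [-0.1  1.   3.8] 0.365 [-0.33  0.06  1.52  0.    1.56 -1.81]
press xy of TCP 0.11135099645817226 0.0014345632268979794
0.0 0 0
0.111 20 -1
0.221 41 1
0.332 61 5
0.442 80 11
0.553 99 19
0.663 117 29
0.774 133 41
0.884 148 55
0.995 162 70
1.105 174 87
1.216 183 105
1.326 191 124
1.437 197 144
1.547 200 164
1.658 201 184
```

>>> {"api": "jog_arm", "payload": {"targets": [[0.01,0,-0.001,0],[0.025,0,0,0],[0.041,0,0.001,0],[0.061,0,0.005,0],[0.08,0,0.011,0]]}}

```text
time: 19.33
tool_pos: [0.5456, -0.1274, 0.272]
tool_rot: [0.002, 0.044, 0.999, -0.0]
contact_force: [4.3, -0.2, 1.4]
gripper_width: 0.369
```

```bash
python3 - <<'E'
from h import *
st();print(delta(W(PR,.0315,.0014,.272),85.2))
E
```

```text
19.33 [ 0.5456 -0.1274  0.272 ] [ 4.3 -0.2  1.4] 0.369 [-0.36 -0.13  1.72  0.    1.54 -1.85]
([-0.3, -0.2, 0.0], -0.2)
```

>>> {"api": "jog_arm", "payload": {"targets": [[0.019,0,0.008,0],[0.037,0,0.018,0],[0.053,0,0.03,0],[0.068,0,0.044,0],[0.082,0,0.059,0]]}}

```text
time: 19.75
tool_pos: [0.464, -0.1202, 0.2131]
tool_rot: [0.002, 0.044, 0.999, -0.0]
contact_force: [8.5, -0.2, -1.0]
gripper_width: 0.368
```

>>> {"api": "jog_arm", "payload": {"targets": [[0.012,0,0.017,0],[0.021,0,0.035,0],[0.029,0,0.054,0],[0.034,0,0.07,0],[0.0355,0,0.08,0]]}}

```text
time: 20.17
tool_pos: [0.427, -0.1169, 0.1309]
tool_rot: [-0.001, 0.043, 0.999, 0.0]
contact_force: [-2.3, 0.6, 3.0]
gripper_width: 0.363
```

```bash
python3 - <<'E'
from h import *
st();print(delta(W(PR,-.0897,.0014,.099),85.2))
E
```

```text
20.17 [ 0.427  -0.1169  0.1309] [-2.3  0.6  3. ] 0.363 [-0.44 -0.32  2.12 -0.    1.34 -1.92]
([1.7, -0.7, 31.9], -0.2)
```

>>> {"api": "jog_arm", "payload": {"targets": [[0.001,0,0.005,0],[0.0015,0,0.01,0],[0.002,0,0.015,0],[0.002,0,0.019,0],[0.002,0,0.022,0]]}}

```text
time: 20.58
tool_pos: [0.4286, -0.1171, 0.1112]
tool_rot: [0.003, 0.044, 0.999, -0.0]
contact_force: [6.7, 1.3, 2.4]
gripper_width: 0.368
```

>>> {"api": "jog_arm", "payload": {"targets": [[0,0,0.002,0],[0,0,0.004,0],[0,0,0.006,0],[0,0,0.008,0],[0,0,0.009,0]]}}

```text
time: 21.0
tool_pos: [0.429, -0.1173, 0.1028]
tool_rot: [0.003, 0.044, 0.999, -0.0]
contact_force: [6.8, 2.6, 5.2]
gripper_width: 0.366
```

```bash
python3 - <<'E'
from h import *
st();print(delta(W(PR,-.0897,.0014,.099),85.2))
E
```

```text
21.0 [ 0.429  -0.1173  0.1028] [6.8 2.6 5.2] 0.366 [-0.44 -0.29  2.15  0.    1.28 -1.92]
([3.8, -0.5, 3.7], -0.3)
```

>>> {"api": "jog_arm", "payload": {"targets": [[-0.001,0,0.001,0],[-0.002,0,0.002,0],[-0.002,0,0.003,0],[-0.002,0,0.003,0]]}}

```text
time: 21.33
tool_pos: [0.4296, -0.1172, 0.0994]
tool_rot: [0.001, 0.043, 0.999, -0.0]
contact_force: [2.7, 2.8, 6.2]
gripper_width: 0.368
```

>>> {"api": "jog_arm", "payload": {"targets": [[0,0,0.001,0],[0,0,0.002,0],[0,0,0.002,0],[0,0,0.002,0]]}}

```text
time: 21.67
tool_pos: [0.4296, -0.1172, 0.0975]
tool_rot: [0.001, 0.043, 0.999, -0.0]
contact_force: [2.8, 2.7, 5.9]
gripper_width: 0.367
```

```bash
python3 - <<'E'
from h import *
st();print(delta(W(PR,-.0897,.0014,.099),85.2))
E
```

```text
21.67 [ 0.4296 -0.1172  0.0975] [2.8 2.7 5.9] 0.367 [-0.43 -0.28  2.15  0.    1.27 -1.92]
([4.4, -0.6, -1.5], -0.1)
```

No picture views remain, so I'll go by force: keep lowering until it stiffens, meaning flange on glass.

>>> {"api": "jog_arm", "payload": {"targets": [[0,0,0.001,0],[0,0,0.002,0],[0,0,0.002,0],[0,0,0.002,0]]}}

```text
time: 22.0
tool_pos: [0.4294, -0.1172, 0.0956]
tool_rot: [0.001, 0.043, 0.999, -0.0]
contact_force: [1.6, 3.1, 7.8]
gripper_width: 0.366
```

>>> {"api": "jog_arm", "payload": {"targets": [[0,0,0.001,0],[0,0,0.002,0],[0,0,0.002,0],[0,0,0.002,0]]}}

```text
time: 22.33
tool_pos: [0.4294, -0.1172, 0.0937]
tool_rot: [0.001, 0.043, 0.999, -0.0]
contact_force: [0.1, 3.5, 8.8]
gripper_width: 0.369
```

```bash
python3 - <<'E'
from h import *
st();print(manip.state()['ft_torque'])
E
```

```text
22.33 [ 0.4294 -0.1172  0.0937] [0.1 3.5 8.8] 0.369 [-0.43 -0.27  2.15  0.    1.26 -1.92]
[ 0.49893178 -0.32844997  0.58876749]
```

>>> {"api": "jog_arm", "payload": {"targets": [[0,0,0.001,0],[0,0,0.002,0],[0,0,0.002,0],[0,0,0.002,0]]}}

```text
time: 22.67
tool_pos: [0.4314, -0.1174, 0.0922]
tool_rot: [0.003, 0.043, 0.999, -0.0]
contact_force: [9.6, 2.9, 4.7]
gripper_width: 0.366
```

```bash
python3 - <<'E'
from h import *
st();print(manip.state()['ft_torque'])
snap('scene','s9'); snap('top','t9')
c=proj('scene',W(PR,0,.0013,.016+.086));print(c,[proj('scene',W(PR,0,.0013,z)).round(1) for z in(.016,.036,.091,.095,.102)])
a=cv2.imread('pics/s5_full.png',0);b=cv2.imread('pics/s9_full.png',0)
x,y=c.round().astype(int)
for im in(a,b): print(im[y-14:y+20,x-9:x+10]//10);print()
E
```

```text
22.67 [ 0.4314 -0.1174  0.0922] [9.6 2.9 4.7] 0.366 [-0.43 -0.27  2.15  0.    1.25 -1.92]
[ 0.43434198 -1.28244553  0.41089551]
[243.1658817  194.52769255] [array([243.8, 213.6]), array([243.7, 209.2]), array([243.3, 197. ]), array([243.2, 196.1]), array([243.2, 194.5])]
[[ 5  5  7 10 13 15 16 16 16 16 16 16 16 16 17 16 16 16 16]
 [ 4  7 10 13 15 16 16 16 16 16 16 16 16 16 16 16 16 16 16]
 [ 8 11 13 15 16 16 16 16 16 16 16 16 16 16 16 16 16 16 16]
 [12 14 15 16 16 16 16 16 16 16 16 16 16 16 16 16 16 16 16]
 [14 16 16 16 16 16 16 16 16 16 16 16 16 16 16 16 16 16 16]
 [16 16 16 16 16 16 16 16 16 16 16 16 16 16 16 16 16 16 16]
 [16 16 16 16 16 16 16 16 16 16 16 16 16 16 17 16 16 17 16]
 [16 16 16 16 16 16 16 16 16 16 16 16 16 16 16 16 16 16 16]
 [16 16 16 16 16 16 16 16 16 16 16 16 16 16 16 16 16 16 16]
 [16 16 16 17 16 16 16 16 16 16 16 16 16 16 16 16 16 16 16]
 [16 16 16 16 16 16 16 16 16 16 16 16 16 16 16 16 16 16 16]
 [16 16 16 16 16 16 16 15 15 15 15 16 16 16 16 16 16 16 16]
 [16 16 16 16 16 15 14 13 12 12 13 14 15 16 16 16 16 16 16]
 [16 16 16 16 16 15 13 10  7  7  9 12 15 16 16 1
[... 2554 characters left out ...]
11 13 14 14 14 14 14 14 14 12 12 13 14]
 [16 16 15 13 12 11 11 12 13 13 13 13 13 12 11  9  8 10 12]
 [17 16 16 14 12 11 11 11 12 13 12 13 12 12 10  8  8  8 10]
 [17 16 16 14 13 12 11 11 12 12 12 12 14 13 12 10  9  8  9]
 [16 16 16 15 15 13 11 11 11 12 11 12 14 14 13 12 10  8  9]
 [14 15 15 16 15 14 12 11 11 11 11 12 13 14 14 13 11  9  9]
 [12 13 15 16 16 14 12 10 11 11 11 12 12 14 14 14 12 11  9]
 [11 13 14 15 16 14 12 11 11 12 12 12 13 14 14 14 13 12 10]
 [10 11 13 14 15 14 13 12 12 13 13 13 14 14 14 14 14 13 12]
 [10 10 11 12 13 14 13 13 13 14 14 14 14 14 14 14 14 13 12]
 [ 9 10 11 11 12 13 13 13 14 14 15 15 14 14 14 14 14 13 12]
 [ 8 10 10 11 11 12 12 13 14 14 14 14 14 14 14 14 14 13 12]]
```

```bash
python3 - <<'E'
from h import *
st()
for q in(1.55,1.6,1.658,1.72):
    e=q-np.radians(5)
    print(q,[proj('scene',W(PR,.095-r*np.sin(e),.001,.118+r*np.cos(e))).round(1).tolist() for r in(.04,.095,.13,.16,.185)])
b=cv2.imread('pics/s9_full.png',0)
print('cols 225..280, rows 165..200');
for y in range(165,204): print(y,''.join('%x'%min(15,v//11) for v in b[y,222:285]))
E
```

```text
22.77 [ 0.4314 -0.1174  0.0922] [9.  3.3 4. ] 0.364 [-0.43 -0.27  2.15  0.    1.25 -1.92]
1.55 [[229.6, 194.3], [242.8, 188.5], [251.0, 184.9], [258.0, 181.8], [263.8, 179.2]]
1.6 [[229.6, 194.8], [242.9, 189.6], [251.2, 186.3], [258.2, 183.6], [264.0, 181.3]]
1.658 [[229.7, 195.3], [243.0, 190.8], [251.3, 188.0], [258.3, 185.7], [264.0, 183.7]]
1.72 [[229.7, 195.9], [243.0, 192.2], [251.3, 189.9], [258.2, 187.9], [264.0, 186.3]]
cols 225..280, rows 165..200
165 fffffffffffffdbaaaaaaaaaaaaa974221111111112222258acddefffffffff
166 fffffffffffffecbaaaaaaaaaaaa974220111111212222369ceefffffffffff
167 fffffffffffffedbaaaaaaaaaaaa98421011111122122336adfffffffffffff
168 fffffffffffffedbaaaaaaaaaaaaa8632112122022123346adfffffffffffff
169 fffffffffffffedbaaaaaaaaaaaaa9643111122222223446adfffffffffffff
170 ffffffffffffffecbaaaaaaaaa9aa9743111121121122457adfffffffffffff
171 ffffffffffffffedcbaaaaaa999aa9742111222212122357aceffffffffffff
172 effffffffffffffedcaaaaaa999aaa8521111122121113468bddeffffffffff
173 effffffffffffffeecbaaa998899aa863111121121222345789acefffffffff
174 efffffffffffffffedcba
[... 1314 characters left out ...]
ddeeffffffffffffffff
194 bccbcbbbbaaaaaaaaaabcccbcccccbbbbaaaaaaabdeffffffffffffffffffff
195 9aa9abaaaaaa999abbbbbbaaabcbbccccbbaaaabcefffffffffffffffffffff
196 88789aaaaabbbaaabba99989abcdddeeedcaaaabdefffffffffffffffffffff
197 777789abbcccbbaaba976679bddeeefffecbaaabdefffffffffffffffffffff
198 67779bcddddcbaaaaa97668bdeffffffffdcbabceffffffffffffffffffffff
199 8778acdeddcbbaaaa99989bcefffffffffedcbcdeffffffffffffffffffffff
200 9778acddccbaaaaaaaaabbcdeffffffffffedeeefffeeffffffffffffffffff
201 98789bbbbaaaaaaaaaabddddeeffffffffffefffffffeffffffffffffffffff
202 888999abbbbbbbbaaaabddedeeeeeeeffffffffffffffffffffffffffffffff
203 89a999abbcddddcbaaabddcdddcbbcdefffffffffffffffffffffffffffffff
```

>>> {"api": "jog_arm", "payload": {"targets": [[0,0,0.0005,0],[0,0,0.001,0],[0,0,0.001,0]]}}

```text
time: 23.02
tool_pos: [0.4314, -0.1174, 0.0916]
tool_rot: [0.003, 0.043, 0.999, -0.0]
contact_force: [8.1, 3.8, 7.5]
gripper_width: 0.364
```

>>> {"api": "jog_arm", "payload": {"targets": [[0,0,0.0005,0],[0,0,0.001,0],[0,0,0.001,0]]}}

```text
time: 23.27
tool_pos: [0.4314, -0.1174, 0.0907]
tool_rot: [0.003, 0.043, 0.999, -0.0]
contact_force: [7.1, 3.2, 7.8]
gripper_width: 0.369
```

>>> {"api": "jog_arm", "payload": {"targets": [[0,0,0.0005,0],[0,0,0.001,0],[0,0,0.001,0]]}}

```text
time: 23.52
tool_pos: [0.4314, -0.1175, 0.0898]
tool_rot: [0.003, 0.043, 0.999, -0.0]
contact_force: [8.0, 4.6, 7.5]
gripper_width: 0.369
```

```bash
python3 - <<'E'
from h import *
st();print(manip.state()['ft_torque'])
print(proj('scene',manip.state()['tool_pos']))
snap('scene','s10')
y,x=181,234
a,b,c=[cv2.imread(f'pics/{f}_full.png',0)[y+12:y+23,x+5:x+13] for f in('s5','s9','s10')]
for im in(a,b,c):
    w=np.clip(135-im.astype(float),0,None); print(im[:,3:5].mean(1).round(),(w.sum(1)@np.arange(11)/w.sum()).round(2))
E
```

```text
23.52 [ 0.4314 -0.1175  0.0898] [8.  4.6 7.5] 0.369 [-0.43 -0.26  2.15  0.    1.25 -1.92]
[ 0.54660118 -0.91662822  0.45797229]
[262.70920383 190.69606229]
[125.  78.  48.  50.  76. 104. 132. 146. 150. 150. 142.] 3.25
[122. 133. 129. 105.  76.  74. 100. 126. 146. 148. 146.] 4.39
[120. 130. 131. 110.  76.  70.  97. 124. 143. 148. 148.] 4.29
```

>>> {"api": "jog_arm", "payload": {"targets": [[0,0,0,0],[0,0,0,0],[0,0,0,0],[0,0,0,0],[0,0,0,0]]}}

```text
time: 23.98
tool_pos: [0.4314, -0.1174, 0.0898]
tool_rot: [0.003, 0.043, 0.999, -0.0]
contact_force: [6.2, 3.6, 8.2]
gripper_width: 0.364
```

>>> {"api": "jog_arm", "payload": {"targets": [[0,0,0,0],[0,0,0,0],[0,0,0,0],[0,0,0,0],[0,0,0,0]]}}

```text
time: 24.4
tool_pos: [0.4314, -0.1175, 0.0898]
tool_rot: [0.003, 0.043, 0.999, -0.0]
contact_force: [6.9, 3.8, 8.5]
gripper_width: 0.365
```

>>> {"api": "jog_arm", "payload": {"targets": [[0,0,0.001,0],[0,0,0.002,0],[0,0,0.003,0],[0,0,0.003,0]]}}

```text
time: 24.73
tool_pos: [0.4315, -0.1175, 0.0877]
tool_rot: [0.003, 0.043, 0.999, -0.0]
contact_force: [2.8, 5.5, 14.5]
gripper_width: 0.367
```

```bash
python3 - <<'E'
from h import *
st()
y,x=181,234
f=np.mean([cams.grab_frame('scene')[:,:,1].astype(float) for _ in range(4)],0);np.save('f1',f)
print(f[y+12:y+23,x+8:x+10].mean(1).round())
st()
E
```

```text
24.73 [ 0.4315 -0.1175  0.0877] [ 2.8  5.5 14.5] 0.367 [-0.43 -0.26  2.15  0.    1.24 -1.92]
[116. 130. 133. 114.  80.  67.  90. 121. 146. 154. 150.]
24.93 [ 0.4314 -0.1175  0.0877] [ 4.1  5.1 14.3] 0.365 [-0.43 -0.26  2.15  0.    1.24 -1.92]
```

>>> {"api": "jog_arm", "payload": {"targets": [[0,0,0.0005,0],[0,0,0.001,0],[0,0,0.0015,0],[0,0,0.0015,0]]}}

```text
time: 25.27
tool_pos: [0.4315, -0.1175, 0.0872]
tool_rot: [0.003, 0.043, 0.999, -0.0]
contact_force: [-0.4, 6.9, 19.7]
gripper_width: 0.367
```

```bash
python3 - <<'E'
from h import *
st()
y,x=181,234
f=np.mean([cams.grab_frame('scene')[:,:,1].astype(float) for _ in range(4)],0);g=np.load('f1.npy');np.save('f2',f)
for q in(g,f):print(q[y+12:y+23,x+8:x+10].mean(1).round(1))
for n,(r0,r1,c0,c1) in dict(stopper=(194,202,239,248),rod=(184,198,228,252),finger=(165,195,250,275)).items():
    A=cv2.createHanningWindow((c1-c0,r1-r0),cv2.CV_64F);print(n,cv2.phaseCorrelate(g[r0:r1,c0:c1].copy(),f[r0:r1,c0:c1].copy(),A)[0], np.abs(f-g)[r0:r1,c0:c1].mean())
for yy in range(176,196): print(yy,''.join('%x'%min(15,int(v)//11) for v in f[yy,245:275]))
print(proj('scene',manip.state()['tool_pos']))
E
```

```text
25.27 [ 0.4315 -0.1175  0.0872] [-0.4  6.9 19.7] 0.367 [-0.43 -0.26  2.15  0.    1.24 -1.92]
[115.8 130.1 132.9 113.6  79.6  67.4  90.4 121.2 145.5 153.5 150.2]
[113.6 128.  132.5 114.6  82.6  71.1  91.2 121.  145.4 155.2 150.5]
stopper (0.38300039306281786, 0.25170069424645547) 1.2395833333333333
rod (-0.03175694833785414, 0.6003905859315273) 1.1026785714285714
finger (0.47622651641499836, 0.25088648621149723) 2.1843333333333335
176 9aaaaaa98642211223221122345569
177 aaaaaaaa9853221123322122234469
178 aaaaaaaaa97521112222221122346b
179 aaaaaaaaaa8642112122222112248c
180 aaaaaaaaaa9753211122222212259d
181 aaaaaaaaaaa86421111122111236ae
182 baaaaaaaaaa86421112211111137ce
183 cbaaaaaaaaa86433211121122259df
184 dcbaaaaaaa98776532112122457bef
185 ecbaaaaaaa9999864322213578bdff
186 ecbaaaaaaaa9998643432258bcefff
187 cbaaaaaaaaa998754554236bdeffff
188 bbaaaaaaa99986667764337cefffff
189 aaaaa9a9999997899865337cefffff
190 99aaaaaaaaaaa9aba975337cefffff
191 9aabccbaaaaaaaaba875348cefffff
192 abcdeecbaaaaaaaaa976569dffffff
193 bcdeeecbaaaaaaaaa9999aceffffff
194 ccdeddcbbabbaaaaaabcddefffffff
195 bcccccbbbcbbaaaabcdeffffffffff
[262.68259911 191.27914386]
```

The force rises from 14 to 20 N with only 0.5 mm of motion and the stopper no longer moves in the images, so it's home. Handing in while holding.

```bash
python3 - <<'E'
from h import *
st(); print(manip.job_done()); st()
E
```

```text
25.47 [ 0.4315 -0.1175  0.0872] [ 0.1  6.  18.2] 0.371 [-0.43 -0.26  2.15  0.    1.24 -1.92]
the job is handed in; nothing more can be done
None
the job is handed in; nothing more can be done
```

I moved the half-stoppered vial (middle hole of the rack's far row) to the press nest while the catch was still on. I then swung the catch fully off, pulled the lever down by its knob, and handed the job in at about 25.5 s with the knob held down.

**Checks that agreed**
- **Vial:** it met the nest floor at 10 N, at the expected height, and a picture showed it upright.
- **Catch:** the force on the pin rose steeply to 26 N at the spot where its stop should be.
- **Lever and stopper:** at the end the push rose from 14 to 20 N with only 0.5 mm of motion. The stopper's lower edge in the image was within about half a pixel (2 mm) of where a fully home one should be. It had stopped moving, and the force held at about 18 N.

**Checks that disagreed**
- **Knob height:** the gripper finished about 11 mm lower than the knob should be with the lever level. That height would also fit the lever's end stop, but the vial standing under the dome argues against that. My best explanation is that the ball slid within the fingers during the pull.
- **Lever angle:** I could not confirm it directly. I had used all 12 picture views, so the last checks used pixel values and forces only.

The other vials and bench items were not touched as far as I know, but I did not check them at the end.

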